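Latch the gate of the instrument locker

ROBOT

A 6-joint arm with a two-finger parallel gripper is mounted at the origin on a cart in front of the work surface, level with it; the furniture and walls round the work are solid. World frame = base frame: x ahead of the robot, y to its left, z up, the work surface at z = 0. Lengths are in m, angles in rad, forces in N, time in s.
With the tool pointing down it reaches from about 0.3 to 0.875 m from the base axis. Payload 6.4 kg.
Tool frame: the origin (TCP) lies midway between the tips of the shut fingers; the grasp point (between the pads) lies 19 mm behind it; z points along the fingers, y is the line along which they close (so a half turn about z gives the same grasp; the last joint's range is limited). The gripper opens to 85 mm and grips with 20 to 120 N. Pads are 22 mm wide; open, the fingers measure 114 mm over their backs; the gripper's body (76 mm by 85 mm) begins 54 mm behind the grasp point. The pads swing forward as they close: fully open they stand 13 mm farther back than shut.
Start: joints at [1.041, 0.181, 1.607, -0, 1.354, -0.206], TCP at [0.183, 0.545, 0.231] pointing down, gripper open.
Joint ranges: [-2.99, 2.99], [-0.89, 2.07], [0.3, 2.58], [-1.14, 4.28], [0, 2.63], [-3.12, 3.12]. Speed limits (rad/s): [2.57, 2.57, 3.01, 3.14, 3.14, 3.14].

INTERFACE

Orientations are given as a unit quaternion [w, x, y, z].
In Python, from bench import sensors, vision, ctrl gives the robot as it stands.
- The arm moves only by the tool carry_out, never from a script. Its argument "deltas" is text: rows parted by semicolons, each of 7 numbers parted by spaces: the shift along the tool's x, y, z in mm, then the turn, a rotation vector about the tool's x, y, z in rad, then the closure, from 0 (fully open) to 1 (shut). In form: tx ty tz ax ay az claw; .... A call has 1 to 12 rows; each row is the pose to reach, as a shift and turn from the pose commanded when the call began, along the tool's axes at that moment; what a row does not reach only later rows make up. A row lasts 1/8 s, in which the tool goes at most 62.5 mm and 10.7 degrees, less where a joint would pass 70% of its speed; a pose out of reach is approached as far as the arm can. A call with a gripper value outside its range is refused whole. The fingers move at their own pace and stop on an object; the grip force is fixed at half the most. Time passes only in rows, so rows that repeat a pose let the fingers close. It gives the time, the measured TCP pose, the force, the opening and the grip force at its end, in the units of the state.
- sensors.get_obs(): the state, without advancing time (a new reading comes with each control period).
- vision.camera(name): name is "side" or "top" or "wrist"; returns the picture (420x560x3 uint8, blue, green, red); there is no depth.
- vision.camera_model(name): a dict with "K" (3x3 intrinsics, pixels), "k1" (the pictures are not rectified: a ray, as slopes to the right and down, at radius r is drawn at 1 + k1 r^2 times it, then the intrinsics apply), "extrinsics" (4x4, takes a point from world to camera coordinates); the wrist camera has in their place "hand_eye" (4x4, takes a point from camera to tool coordinates, whose origin is the TCP and whose axes are the flange's). Camera axes: x right, y down, z forward; pixel columns grow to the right and rows downward; lengths in m; the calibration is good to about 2 mm. A picture is of the moment at which its call begins: read the wrist's pose just before it. camera_model takes no time and is no camera call.
- ctrl.hand_in(): hands the job in; it is judged then, once.
The state is a dict: "time_s": time; "q": joint angles; "dq": joint speeds; "joint_efforts": joint torques, N m; "eef_pos": TCP position; "eef_rot": TCP orientation; "wrist_force": force on the tool from outside, world axes, zero at the start; "torque": the same for the moment, N m; "opening": opening from 0.0 (shut) to 1.0 (fully open); "grasp_force": force on a finger pad.
Only numpy, scipy, OpenCV 4.12 (cv2) and the standard library are available. Lean on these libraries where they do the work, as an engineer would, in place of code of your own. Each camera call takes 0.05 s, during which the arm holds its last target. There are 200 camera calls.

TASK

Latch the instrument locker: lift the latch bar by its black pin, slide the gate shut to the right with the bar's tooth passing over the lip of the keeper, let the tooth drop fully into the notch so that the bar lies level, and let go. The notch may sit up to 8 mm to either side of its nominal place, so find it by feel, gently, never loading the keeper with more than 15 N. Leave the bottle and the jars standing where they are.

Things in the scene. Friction and masses are not known exactly. Their poses are not given: they have to be found in the camera images.
- locker: White sheet-metal instrument locker, 96 x 349 x 106 mm, fixed to the worktop; a gate slides along its front, the keeper is at the front's right end. Origin on the worktop, 46 mm behind the front panels; local x points from the front (robot side) to the back, local y left along the front, z up; box from local y = -182 to +167 mm. Turned by up to 0.2 rad.
- gate (a joint): Travel (m) of the aluminium sliding gate (4 x 152 x 84 mm) along the locker's local y: grows as the gate opens (local +y, left), shut near 0, range -0.014 to 0.09. About 1 N of friction. It has no catch of its own; only the latch bar holds it shut.
- latch_bar (a joint): Angle (rad) of the steel latch bar (7 x 187 x 14 mm): 0 = level, on its rest; grows as its tooth end is lifted, up to 0.5. Hinged on the gate's front at its left end, local y = gate travel + 0.030, 88 mm above the worktop; it runs to the right (local -y) along the front and falls by its own weight (about 3 N).
- grip_pin (a point): Axis of the bar's black round grip pin (16 mm diameter, along local x, standing 45 mm out of the bar towards the robot), 15 mm from its free end, 100 mm from the pivot; bar level: local x = -0.092, y = gate travel - 0.070, z = 0.088. Pinch it from above, fingers closing along local y; it turns in the fingers as the bar swings, against grip friction (some N at a firm grip).
- tooth_tip (a point): Centre of the lower end of the bar's tooth: 12 mm wide (y), 10 mm deep (x), hanging 21 mm below the bar at its right end, 175 mm from the pivot. Bar level: 60 mm above the worktop, 2 mm above the notch floor. At bar angle a: local y = gate travel + 0.030 - 0.175 cos a - 0.028 sin a, z = 0.088 + 0.175 sin a - 0.028 cos a.
- keeper: Small fixed slotted steel plate low on the right of the locker's front, carrying the notch block. Origin at local x = -0.0475, y = -0.145, z = 0.058 of the locker: the nominal middle of the notch floor, at the back of the notch block. Axes as the locker's. The real notch is up to 8 mm left or right of it, and this reading does not show it.
- keeper_nominal (a point): Nominal middle of the notch, 2 mm above its floor (not the real one, see keeper). The block, left to right: a square lip 10 mm thick, top 76 mm above the worktop; the open-topped notch, 16 mm wide, floor at 58 mm; an end wall 8 mm thick, top at 100 mm. No ramp: lift the tooth over the lip. Raised just over the lip it meets the end wall just past the notch.
- amber_bottle: Brown bottle with white cap, 47 mm diameter, 98 mm high, standing left of the locker; loose. Origin at the centre of its underside.
- red_lid_jar: Clear jar with red lid, 50 mm diameter, 52 mm high, standing in front of the locker's left end; loose. Origin at the centre of its underside.
- yellow_lid_jar: Clear jar with yellow lid, 40 mm diameter, 46 mm high, standing in front of the locker's right end; loose. Origin at the centre of its underside.

How it is judged:
On the way, in this order (a step that is already met when the one before it is completed fails the run):
1. the tooth is lifted clear of the height of the lip while the gate is still open (value of joint latch_bar above 0.095 rad and value of joint gate above 0.03 m), for 0.1 s.
2. the gate is shut and the tooth has dropped into the notch (value of joint latch_bar below 0.03 rad and value of joint gate below 0.014 m), for 0.2 s.
At the end, for the whole second after the job is handed in: The latch bar is down (angle under 0.03 rad, level) with the gate shut (gate travel under 14 mm), which is only possible with the tooth in the notch; the gate is at rest (all of step 2 and velocity of joint gate below 0.01 m/s); the robot touches nothing.
It fails at once if the keeper is pushed with more than 15 N (contact force between keeper and anything else above 15 N).
It fails at once if amber bottle moved more than 20 mm or tipped (distance of amber_bottle from where it was at the start of the episode above 0.02 m or angle between amber_bottle's own z axis and vertical above 0.4 rad).
It fails at once if red lid jar moved more than 20 mm or tipped (distance of red_lid_jar from where it was at the start of the episode above 0.02 m or angle between red_lid_jar's own z axis and vertical above 0.4 rad).
It fails at once if yellow lid jar moved more than 20 mm or tipped (distance of yellow_lid_jar from where it was at the start of the episode above 0.02 m or angle between yellow_lid_jar's own z axis and vertical above 0.4 rad).
It also fails if it takes over 35 s, if anything falls off the work surface, if the arm or the gripper's body presses on something with over 40 N, if the wrist force passes 120 N, or if a joint passes its speed limit or range.

## Working session

There is one attempt and no reset: what is moved stays moved. The work goes in short steps, Python scripts to look and compute and a tool call to move; the robot and the scene stay as the last step left them, time stands still between calls to the robot, and variables do not carry over. Pictures are saved under pics/ and viewed, at most 10 in all, crops included, and the job is handed in when it is done.

Besides the shell and the picture viewer there is one more tool, called after "Request:" by a JSON object that holds its "api" and its "payload", one argument or row to a line. carry_out: Moves the arm, as the interface text tells. Its arguments: {"type":"object","properties":{"deltas":{"type":"string"}},"required":["deltas"]}

```bash
mkdir -p pics; ls; python3 - <<'E'
from bench import sensors, vision
import cv2,numpy as np
np.set_printoptions(precision=4,suppress=True)
o=sensors.get_obs()
for k,v in o.items(): print(k,np.round(v,4))
for n in("top","side","wrist"):
    m=vision.camera_model(n); print(n,m)
    cv2.imwrite(f"pics/{n}0.png",vision.camera(n))
E
```

```text
pics
time_s 0.0
q [ 1.0407  0.1816  1.608  -0.      1.3538 -0.2063]
dq [0.0008 0.0011 0.0011 0.0012 0.0004 0.0001]
joint_efforts [  0.0008 -44.4874 -35.1336  -0.0002   0.0093   0.    ]
eef_pos [0.1827 0.5446 0.2304]
eef_rot [-0.0003  0.1612  0.9869 -0.0008]
wrist_force [-0.5649  0.49    0.6049]
torque [ 0.0237 -0.0274 -0.004 ]
grasp_force 0.0
opening 1.0036
top {'K': array([[464.4991,   0.    , 280.6252],
       [  0.    , 464.4991, 211.4515],
       [  0.    ,   0.    ,   1.    ]]), 'k1': -0.14292385228415774, 'extrinsics': array([[ 0.0023, -0.9999, -0.0138, -0.1285],
       [-0.984 ,  0.0002, -0.1782,  0.4759],
       [ 0.1782,  0.014 , -0.9839,  1.0204],
       [ 0.    ,  0.    ,  0.    ,  1.    ]])}
side {'K': array([[463.9501,   0.    , 274.5146],
       [  0.    , 463.9501, 203.6234],
       [  0.    ,   0.    ,   1.    ]]), 'k1': 0.01732058950072177, 'extrinsics': array([[-0.9982, -0.0605,  0.001 ,  0.449 ],
       [-0.0226,  0.357 , -0.9338,  0.1271],
       [ 0.0561, -0.9321, -0.3577,  0.74  ],
       [ 0.    ,  0.    ,  0.    ,  1.    ]])}
wrist {'K': array([[300.6053,   0.    , 285.135 ],
       [  0.    , 300.6053, 203.7889],
       [  0.    ,   0.    ,   1.    ]]), 'k1': -0.051011585663741456, 'hand_eye': array([[ 0.0004, -0.9525, -0.3045,  0.0775],
       [ 1.    ,  0.0005, -0.0003,  0.0008],
       [ 0.0004, -0.3045,  0.9525, -0.1428],
       [ 0.    ,  0.    ,  0.    ,  1.    ]])}
```

View pics/top0.png

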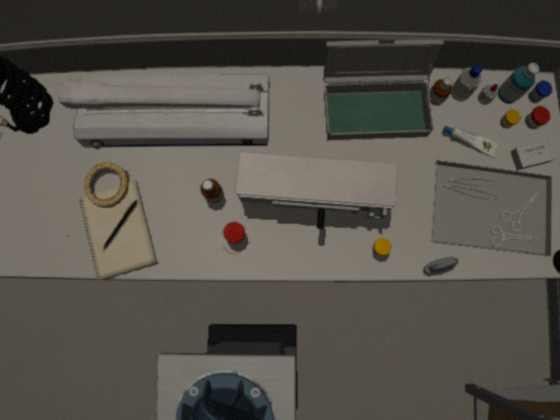

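View pics/side0.png

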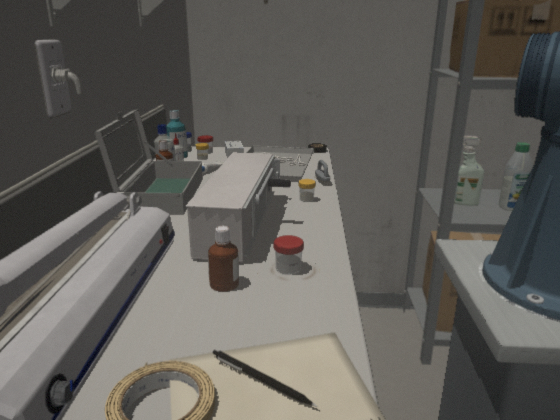

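The top view shows the locker's top face between about (240,153) and (397,205), turned slightly. The black pin is at (321,218), the keeper near (377,211), the red jar at (234,233), the yellow jar at (382,247) and the bottle at (211,190).

```bash
cat > h.py <<'E'
from bench import sensors, vision
import cv2,numpy as np
from scipy.spatial.transform import Rotation as R
np.set_printoptions(precision=4,suppress=True)
def ext(n,o=None):
    m=vision.camera_model(n)
    if n!="wrist": return m,m["extrinsics"]
    w,x,y,z=o["eef_rot"]; T=np.eye(4); T[:3,:3]=R.from_quat([x,y,z,w]).as_matrix(); T[:3,3]=o["eef_pos"]
    return m,np.linalg.inv(T@m["hand_eye"])
def cast(n,uv,z,o=None):
    "pixels -> points on the plane at height z"
    m,E=ext(n,o); uv=np.atleast_2d(np.float64(uv)).reshape(-1,1,2)
    s=cv2.undistortPoints(uv,m["K"],np.array([m["k1"],0,0,0,0.]))[:,0]
    d=np.c_[s,np.ones(len(s))]@E[:3,:3]; c=-E[:3,:3].T@E[:3,3]
    return c+d*((z-c[2])/d[:,2])[:,None]
def proj(n,P,o=None):
    m,E=ext(n,o)
    return cv2.projectPoints(np.float64(P).reshape(-1,1,3),cv2.Rodrigues(E[:3,:3])[0],E[:3,3],m["K"],np.array([m["k1"],0,0,0,0.]))[0][:,0]
E
python3 - <<'E'
from h import *
im=cv2.imread("pics/top0.png")
c=im[140:265,190:410]; c=cv2.resize(c,None,fx=3.6,fy=3.6,interpolation=cv2.INTER_CUBIC)
cv2.imwrite("pics/c1.png",np.clip(c.astype(float)*1.6,0,255).astype(np.uint8))
hsv=cv2.cvtColor(im,cv2.COLOR_BGR2HSV)
for nm,lo,hi,z in(("red",(0,150,80),(8,255,255),.052),("yel",(18,150,80),(35,255,255),.046)):
    m=cv2.inRange(hsv,lo,hi); m[:140]=0;m[265:]=0;m[:,:190]=0;m[:,410:]=0
    x,y=cv2.moments(m,True)["m10"]/m.sum()*255,cv2.moments(m,True)["m01"]/m.sum()*255
    print(nm,x,y,cast("top",(x,y),z))
print(cast("top",[(240,153),(397,165),(396,207),(238,196)],.106), cast("top",(321,218),.088))
E
```

```text
red 233.6067073170732 231.9390243902439 [[ 0.4273 -0.0222  0.052 ]]
yel 382.1409691629956 246.23348017621143 [[ 0.3955 -0.3574  0.046 ]]
[[ 0.5956 -0.0389  0.106 ]
 [ 0.5684 -0.3849  0.106 ]
 [ 0.4742 -0.3783  0.106 ]
 [ 0.4985 -0.0365  0.106 ]] [[ 0.4532 -0.2167  0.088 ]]
```

View pics/c1.png

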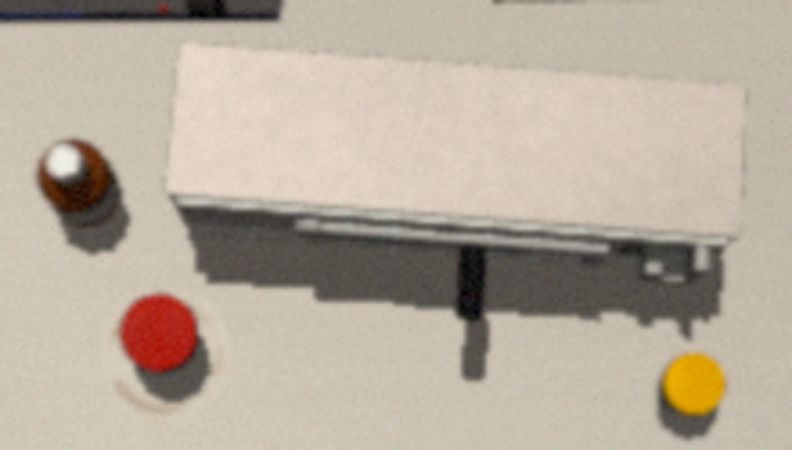

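The crop shows the locker top's corners at crop (180,45), (745,88), (738,238) and (168,192). The pin runs from (470,247) to (468,318). The lip top is near (653,267) and the end wall top near (703,257), so the notch can be seen between them.

```bash
cat >> h.py <<'E'
def delta(Pw,yaw,o):
    "world TCP goal (tool down, tool y along yaw-turned world y) -> tool shift mm, turn about tool z"
    w,x,y,z=o["eef_rot"]; Q=R.from_quat([x,y,z,w])
    c,s=np.cos(yaw),np.sin(yaw)
    G=R.from_matrix(np.array([[-c,-s,0],[-s,c,0],[0,0,-1.]]))
    return Q.inv().apply(np.array(Pw)-o["eef_pos"])*1000,(Q.inv()*G).as_rotvec()
def W(L,org,yaw):
    c,s=np.cos(yaw),np.sin(yaw); L=np.atleast_2d(L)
    return np.c_[org[0]+c*L[:,0]-s*L[:,1],org[1]+s*L[:,0]+c*L[:,1],L[:,2]]
def Lc(P,org,yaw):
    c,s=np.cos(yaw),np.sin(yaw); d=np.atleast_2d(P)[:,:3]-np.r_[org,0]
    return np.c_[c*d[:,0]+s*d[:,1],-s*d[:,0]+c*d[:,1],d[:,2]]
E
python3 - <<'E'
from h import *
px=lambda a:np.array(a)/3.6+[190-.36,140-.36]
C=cast("top",px([(180,45),(745,88),(741,238),(168,195)]),.106)
print(C,[np.linalg.norm(C[i]-C[i-1]) for i in range(4)])
d=C[0]-C[1]+C[3]-C[2]; yaw=-np.arctan2(d[0],d[1]); m=C.mean(0)
org=m[:2]-W([[.002,-.0075,0]],[0,0],yaw)[0,:2]
print("yaw",yaw,"org",org)
for nm,p,z in(("pin",(470,270),.096),("pinend",(468,318),.092),("barL",(298,222),.095),("barR",(608,247),.095),("lip",(653,267),.076),("wall",(703,257),.1)):
    print(nm,Lc(cast("top",px([p]),z),org,yaw)[0])
o=sensors.get_obs()
for z in(.2,.16): print(delta(W([[-.092,.0,z]],org,yaw)[0],yaw,o))
E
```

```text
[[ 0.5976 -0.0381  0.106 ]
 [ 0.5705 -0.3841  0.106 ]
 [ 0.477  -0.3773  0.106 ]
 [ 0.5033 -0.0327  0.106 ]] [np.float64(0.09437158127529298), np.float64(0.3470968291288804), np.float64(0.09375588155479862), np.float64(0.34560038323546655)]
yaw -0.07730670531722458 org [ 0.5357 -0.2004]
pin [-0.0751 -0.0199  0.096 ]
pinend [-0.1037 -0.0208  0.092 ]
barL [-0.0535  0.0858  0.095 ]
barR [-0.0544 -0.1024  0.095 ]
lip [-0.061  -0.1335  0.076 ]
wall [-0.0571 -0.1595  0.1   ]
(array([-482.5004, -616.5505,   31.2586]), array([-0.0013, -0.0005, -0.2465]))
(array([-482.5127, -616.4959,   71.2586]), array([-0.0013, -0.0005, -0.2465]))
```

Request:
{"api": "carry_out", "payload": {
  "deltas": "-60 -79 6 0 0 -0.03 0; -120 -158 12 0 0 -0.06 0; -180 -236 18 0 0 -0.09 0; -240 -314 25 0 0 -0.12 0; -290 -380 30 0 0 -0.15 0; -330 -432 35 0 0 -0.17 0; -370 -484 40 0 0 -0.19 0; -410 -536 45 0 0 -0.21 0; -450 -588 50 0 0 -0.23 0; -487 -636 50 0 0 -0.2465 0; -487 -636 50 0 0 -0.2465 0; -487 -636 50 0 0 -0.2465 0"
}}

```text
time_s: 1.65
eef_pos: [0.4254, -0.1653, 0.184]
eef_rot: [0.0, 0.039, 0.999, 0.0]
wrist_force: [0.5, 0.5, 0.0]
opening: 1.001
grasp_force: 0.0
```

```bash
python3 - <<'E'
from h import *
o=sensors.get_obs(); im=vision.camera("wrist"); t=vision.camera("top")
cv2.imwrite("pics/w1.png",im); cv2.imwrite("pics/top1.png",t)
np.save("o1.npy",o,allow_pickle=True)
print(o["time_s"],o["eef_pos"],o["eef_rot"],o["wrist_force"])
org=np.array([.5357,-.2004]);yaw=-.0773
print(Lc([o["eef_pos"]],org,yaw))
print(delta(W([[-.092,-.02,.069]],org,yaw)[0],yaw,o))
cv2.imwrite("pics/w1b.png",np.clip(cv2.resize(im,None,fx=1.42,fy=1.42)*1.6,0,255).astype(np.uint8))
E
```

```text
1.65 [ 0.4254 -0.1653  0.184 ] [0.0002 0.0391 0.9992 0.    ] [0.5346 0.4995 0.0041]
[[-0.1127  0.0265  0.184 ]]
(array([-20.6572, -46.4422, 115.0343]), array([ 0.    ,  0.0004, -0.0008]))
```

View pics/w1b.png

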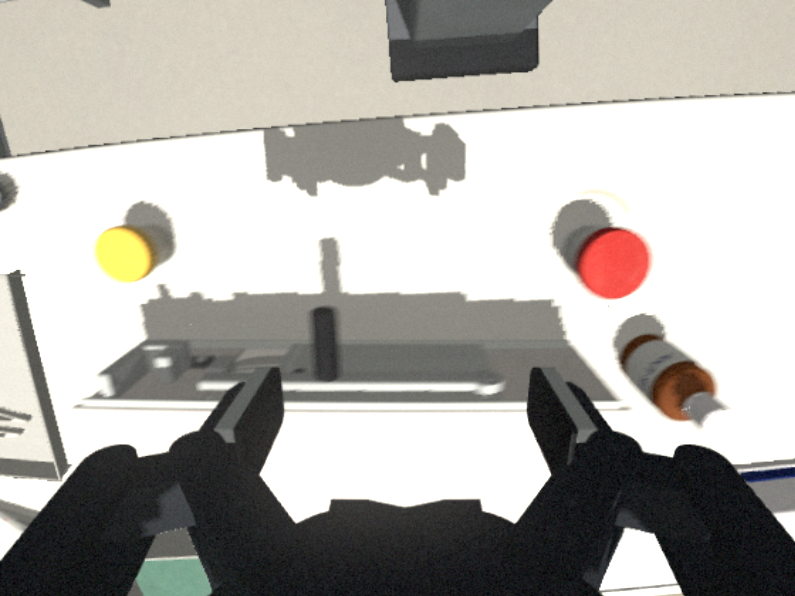

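The wrist view is zoomed by 1.42. The pin runs from (323,310) to (326,378), the lip block is at about (165,350), the end wall at about (107,382), and the tooth end of the bar at about (200,385). The arm had not yet reached the hover pose.

```bash
python3 - <<'E'
from h import *
o=np.load("o1.npy",allow_pickle=True).item(); org=np.array([.5357,-.2004]);yaw=-.0773
for nm,p,z in(("pin",(324,335),.096),("pinend",(322.5,310),.092),("barL",(502,385),.095),("barR",(200,386),.095),("roofR",(78,406),.106),("roofL",(628,408),.106)):
    print(nm,Lc(cast("wrist",[np.array(p)/1.42],z,o),org,yaw)[0])
now=sensors.get_obs(); print(now["eef_pos"],delta(W([[-.092,-.02,.069]],org,yaw)[0],yaw,now))
im=cv2.imread("pics/w1.png")[220:300,40:200]
cv2.imwrite("pics/c2.png",np.clip(cv2.resize(im,None,fx=5,fy=5,interpolation=cv2.INTER_CUBIC)*1.4,0,255).astype(np.uint8))
E
```

```text
pin [-0.088  -0.0206  0.096 ]
pinend [-0.1022 -0.0214  0.092 ]
barL [-0.0538  0.087   0.095 ]
barR [-0.0525 -0.101   0.095 ]
roofR [-0.0435 -0.1756  0.106 ]
roofL [-0.0436  0.1627  0.106 ]
[ 0.4262 -0.1684  0.1837] (array([-19.844 , -43.1819, 114.8149]), array([-0.0015,  0.0003, -0.0052]))
```

View pics/c2.png

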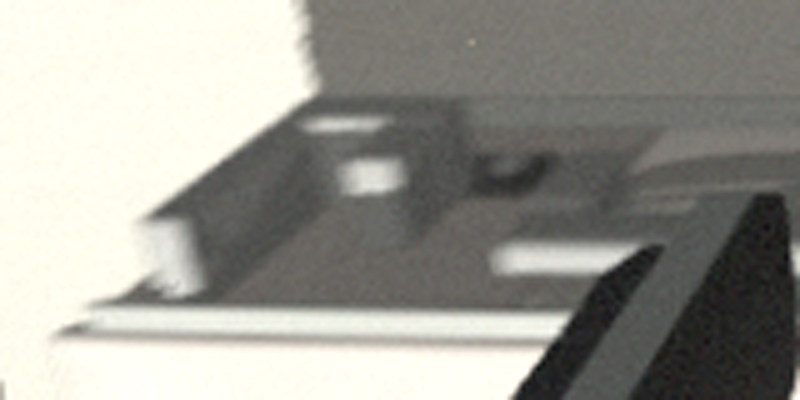

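The crop (5x, offset (40,220)) shows the lip top at x 340–405, y 157–193. The end wall top is at x 143–205, y 220–292, and the notch lies between them.

```bash
python3 - <<'E'
from h import *
o=np.load("o1.npy",allow_pickle=True).item(); org=np.array([.5357,-.2004]);yaw=-.0773
for nm,p,z in(("lipR",(341,175),.076),("lipL",(405,175),.076),("wallR",(147,240),.1),("wallL",(196,240),.1),("barR",(493,255),.095)):
    print(nm,Lc(cast("wrist",[np.array(p)/5+[39.6,219.6]],z,o),org,yaw)[0])
E
```

```text
lipR [-0.0593 -0.1408  0.076 ]
lipL [-0.0595 -0.1282  0.076 ]
wallR [-0.0586 -0.1629  0.1   ]
wallL [-0.0588 -0.1538  0.1   ]
barR [-0.0537 -0.1032  0.095 ]
```

Request:
{"api": "carry_out", "payload": {
  "deltas": "-20 -43 40 0 0 -0.005 0; -20 -43 40 0 0 -0.005 0; -20 -43 80 0 0 -0.005 0; -20 -43 115 0 0 -0.005 0; -20 -43 115 0 0 -0.005 0; -20 -43 115 0 0 -0.005 0"
}}

```text
time_s: 2.5
eef_pos: [0.4426, -0.2076, 0.0709]
eef_rot: [0.001, 0.036, 0.999, -0.001]
wrist_force: [-0.2, -0.3, 0.7]
opening: 1.001
grasp_force: 0.0
```

Request:
{"api": "carry_out", "payload": {
  "deltas": "0 0 0 0 0 0 1; 0 0 0 0 0 0 1; 0 0 0 0 0 0 1; 0 0 0 0 0 0 1; 0 0 0 0 0 0 1; 0 0 0 0 0 0 1"
}}

```text
time_s: 3.25
eef_pos: [0.4421, -0.2078, 0.0696]
eef_rot: [0.0, 0.036, 0.999, -0.0]
wrist_force: [-2.1, 0.1, 5.2]
opening: 0.166
grasp_force: 58.4
```

```bash
python3 - <<'E'
from h import *
o=sensors.get_obs(); org=np.array([.5357,-.2004]);yaw=-.0773
print(o["time_s"],Lc([o["eef_pos"]],org,yaw),delta(W([[-.092,-.02,.069]],org,yaw)[0],yaw,o),o["wrist_force"],o["torque"],o["opening"]*85,o["grasp_force"])
cv2.imwrite("pics/w2.png",np.clip(vision.camera("wrist")*1.5,0,255).astype(np.uint8))
E
```

```text
3.25 [[-0.0928 -0.0146  0.0696]] (array([-0.751 , -5.4162,  0.6509]), array([-0.0004,  0.0005,  0.0049])) [-2.0543  0.1126  5.227 ] [-0.0316  0.201  -0.0479] 14.12762554303622 58.36441934108734
```

View pics/w2.png

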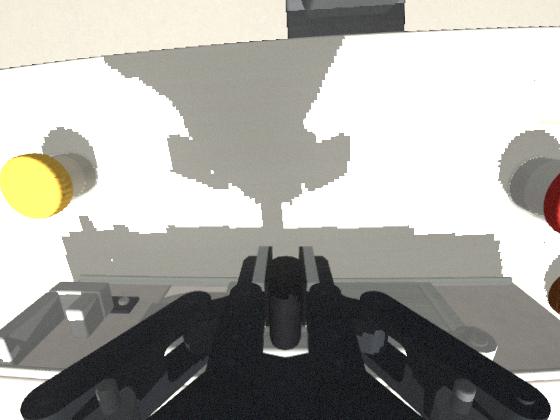

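The pin sits well between the fingers at about (285,290). The lip is at (82,297) and the end wall at (8,345). Next I lift.

Request:
{"api": "carry_out", "payload": {
  "deltas": "0 0 -5 0 0 0 1; 0 0 -10 0 0 0 1; 0 0 -15 0 0 0 1; 0 0 -15 0 0 0 1; 0 0 -15 0 0 0 1"
}}

```text
time_s: 3.92
eef_pos: [0.442, -0.2074, 0.0842]
eef_rot: [0.0, 0.036, 0.999, 0.0]
wrist_force: [4.3, 0.2, -3.3]
opening: 0.164
grasp_force: 58.6
```

```bash
python3 - <<'E'
from h import *
o=sensors.get_obs(); org=np.array([.5357,-.2004]);yaw=-.0773
im=vision.camera("wrist"); cv2.imwrite("pics/w3.png",im); np.save("o3.npy",o,allow_pickle=True)
print(o["time_s"],Lc([o["eef_pos"]],org,yaw),o["eef_rot"],o["wrist_force"],o["torque"],o["opening"]*85,o["grasp_force"])
c=im[260:400,0:250]
cv2.imwrite("pics/c3.png",np.clip(cv2.resize(c,None,fx=3.2,fy=3.2,interpolation=cv2.INTER_CUBIC)*1.4,0,255).astype(np.uint8))
E
```

```text
3.925 [[-0.0929 -0.0142  0.0842]] [0.0002 0.0362 0.9993 0.    ] [ 4.2552  0.179  -3.2744] [ 0.0751 -0.5944 -0.0246] 13.961070947236175 58.56809735298157
```

View pics/c3.png

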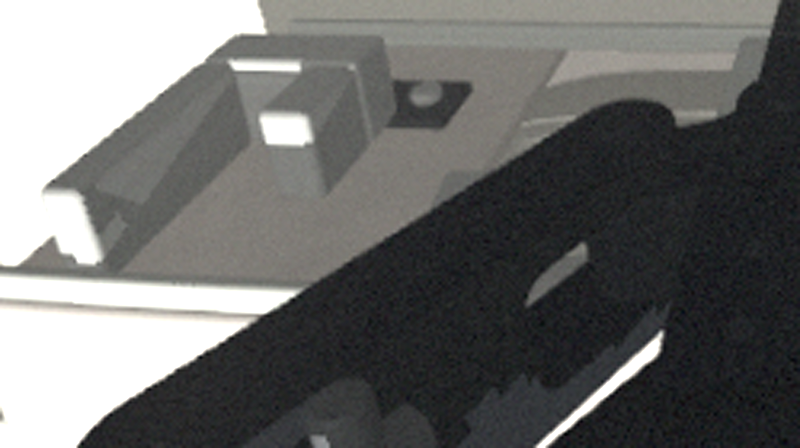

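In this crop (3.2x, offset (0,260)) the lip top has corners (261,112), (307,110), (313,143) and (268,143). The end wall top is at (45,190), (85,190) and (103,260). The notch lies between them.

```bash
python3 - <<'E'
from h import *
o=np.load("o3.npy",allow_pickle=True).item(); org=np.array([.5357,-.2004]);yaw=-.0773
for nm,p,z in(("lipR",(264,128),.076),("lipL",(310,128),.076),("wallL",(94,225),.1),("wallL2",(86,192),.1),("wallR",(45,192),.1)):
    print(nm,Lc(cast("wrist",[np.array(p)/3.2+[-.34,259.66]],z,o),org,yaw)[0])
E
```

```text
lipR [-0.0601 -0.1368  0.076 ]
lipL [-0.0604 -0.1276  0.076 ]
wallL [-0.0567 -0.1529  0.1   ]
wallL2 [-0.0635 -0.1523  0.1   ]
wallR [-0.0631 -0.16    0.1   ]
```

Request:
{"api": "carry_out", "payload": {
  "deltas": "0 -8 0 0 0 0 1; 0 -16 0 0 0 0 1; 0 -24 0 0 0 0 1; 0 -32 0 0 0 0 1; 0 -40 0 0 0 0 1; 0 -46 0 0 0 0 1; 0 -49 0 0 0 0 1; 0 -49 0 0 0 0 1; 0 -49 0 0 0 0 1"
}}

```text
time_s: 5.1
eef_pos: [0.4381, -0.2564, 0.0841]
eef_rot: [-0.0, 0.036, 0.999, -0.0]
wrist_force: [3.4, -1.3, -2.9]
opening: 0.163
grasp_force: 58.7
```

Request:
{"api": "carry_out", "payload": {
  "deltas": "0 -1 0 0 0 0 1; 0 -1 0 0 0 0 1; 0 -1 0 0 0 0 1"
}}

```text
time_s: 5.48
eef_pos: [0.4381, -0.2571, 0.0841]
eef_rot: [-0.0, 0.036, 0.999, 0.0]
wrist_force: [2.6, 0.6, -3.1]
opening: 0.163
grasp_force: 58.6
```

```bash
cat > st.py <<'E'
from h import *
o=sensors.get_obs(); org=np.array([.5357,-.2004]);yaw=-.0773
print(o["time_s"],Lc([o["eef_pos"]],org,yaw)*1000,"Fl",Lc([o["wrist_force"]],[0,0],yaw)[0],o["torque"],o["opening"]*85,o["grasp_force"])
E
python3 st.py
```

```text
5.475 [[-92.9232 -64.085   84.078 ]] Fl [ 2.5213  0.7585 -3.1142] [ 0.0699 -0.3966 -0.1137] 13.868503809932495 58.63847494125366
```

Request:
{"api": "carry_out", "payload": {
  "deltas": "0 -0.5 0 0 0 0 1; 0 -1 0 0 0 0 1; 0 -1 0 0 0 0 1"
}}

```text
time_s: 5.85
eef_pos: [0.438, -0.2584, 0.0841]
eef_rot: [-0.0, 0.036, 0.999, 0.0]
wrist_force: [2.4, -0.6, -3.8]
opening: 0.164
grasp_force: 58.6
```

Request:
{"api": "carry_out", "payload": {
  "deltas": "0 -0.5 0 0 0 0 1; 0 -1 0 0 0 0 1; 0 -1 0 0 0 0 1"
}}

```text
time_s: 6.22
eef_pos: [0.4379, -0.2594, 0.0841]
eef_rot: [-0.0, 0.036, 0.999, 0.0]
wrist_force: [2.6, -0.5, -3.3]
opening: 0.164
grasp_force: 58.6
```

Request:
{"api": "carry_out", "payload": {
  "deltas": "0 -0.5 0 0 0 0 1; 0 -0.5 0 0 0 0 1"
}}

```text
time_s: 6.48
eef_pos: [0.4379, -0.2598, 0.0841]
eef_rot: [-0.0, 0.036, 0.999, 0.0]
wrist_force: [2.2, 0.7, -3.4]
opening: 0.164
grasp_force: 58.6
```

Request:
{"api": "carry_out", "payload": {
  "deltas": "0 -0.5 0 0 0 0 1; 0 -0.5 0 0 0 0 1; 0 -0.5 0 0 0 0 1"
}}

```text
time_s: 6.85
eef_pos: [0.4379, -0.2603, 0.0841]
eef_rot: [-0.0, 0.036, 0.999, 0.0]
wrist_force: [0.8, 0.6, -3.9]
opening: 0.165
grasp_force: 58.6
```

Request:
{"api": "carry_out", "payload": {
  "deltas": "0 -0.5 0 0 0 0 1; 0 -0.5 0 0 0 0 1; 0 -0.5 0 0 0 0 1"
}}

```text
time_s: 7.22
eef_pos: [0.4378, -0.2608, 0.0841]
eef_rot: [-0.0, 0.036, 0.999, 0.0]
wrist_force: [0.0, 0.8, -4.3]
opening: 0.159
grasp_force: 58.6
```

```bash
python3 st.py
```

```text
7.225 [[-92.9054 -67.8051  84.0948]] Fl [-0.046   0.7994 -4.3212] [ 0.007  -0.0755 -0.0077] 13.50180747541494 58.61912727355957
```

Request:
{"api": "carry_out", "payload": {
  "deltas": "0 -0.5 0 0 0 0 1; 0 -0.5 0 0 0 0 1; 0 -0.5 0 0 0 0 1"
}}

```text
time_s: 7.6
eef_pos: [0.4378, -0.2614, 0.0841]
eef_rot: [-0.0, 0.036, 0.999, 0.0]
wrist_force: [0.5, 1.0, -4.1]
opening: 0.165
grasp_force: 58.6
```

```bash
python3 st.py
```

```text
7.6 [[-92.8855 -68.3358  84.1321]] Fl [ 0.4176  1.077  -4.0785] [ 0.0436  0.0209 -0.0183] 14.030365396999578 58.61613214015961
```

Request:
{"api": "carry_out", "payload": {
  "deltas": "0 -0.5 0 0 0 0 1; 0 -0.5 0 0 0 0 1; 0 -0.5 0 0 0 0 1"
}}

```text
time_s: 7.98
eef_pos: [0.4378, -0.2618, 0.0841]
eef_rot: [-0.0, 0.036, 0.999, 0.0]
wrist_force: [-0.4, 0.2, -5.2]
opening: 0.163
grasp_force: 58.6
```

```bash
python3 st.py
```

```text
7.975 [[-92.9023 -68.8184  84.111 ]] Fl [-0.37    0.1881 -5.2005] [-0.0411  0.0638 -0.0096] 13.892730289783547 58.61805260181427
```

Request:
{"api": "carry_out", "payload": {
  "deltas": "0 -0.5 0 0 0 0 1; 0 -0.5 0 0 0 0 1; 0 -0.5 0 0 0 0 1"
}}

```text
time_s: 8.35
eef_pos: [0.4377, -0.2624, 0.0841]
eef_rot: [-0.0, 0.036, 0.999, -0.0]
wrist_force: [0.3, 1.8, -4.9]
opening: 0.166
grasp_force: 58.6
```

```bash
python3 st.py
```

```text
8.35 [[-92.8775 -69.3505  84.1072]] Fl [ 0.1144  1.861  -4.9264] [ 0.0802  0.1263 -0.0033] 14.122867172375035 58.62206161022186
```

Request:
{"api": "carry_out", "payload": {
  "deltas": "0 -0.5 0 0 0 0 1; 0 -0.5 0 0 0 0 1; 0 -0.5 0 0 0 0 1"
}}

```text
time_s: 8.72
eef_pos: [0.4377, -0.2629, 0.0841]
eef_rot: [-0.0, 0.036, 0.999, -0.0]
wrist_force: [-0.1, 0.0, -3.0]
opening: 0.164
grasp_force: 58.6
```

```bash
python3 st.py
```

```text
8.725 [[-92.8733 -69.8595  84.1291]] Fl [-0.129  -0.0088 -3.0099] [-0.0023  0.1112 -0.026 ] 13.924063947912767 58.62477958202362
```

Request:
{"api": "carry_out", "payload": {
  "deltas": "0 -0.5 0 0 0 0 1; 0 -0.5 0 0 0 0 1; 0 -0.5 0 0 0 0 1"
}}

```text
time_s: 9.1
eef_pos: [0.4377, -0.2634, 0.0841]
eef_rot: [-0.0, 0.036, 0.999, -0.0]
wrist_force: [-0.5, 1.2, -4.4]
opening: 0.165
grasp_force: 58.6
```

```bash
python3 st.py
```

```text
9.1 [[-92.8658 -70.3436  84.1179]] Fl [-0.5982  1.182  -4.4361] [0.0526 0.2089 0.023 ] 14.045014597111033 58.62686097621918
```

Request:
{"api": "carry_out", "payload": {
  "deltas": "0 -0.5 0 0 0 0 1; 0 -0.5 0 0 0 0 1; 0 -0.5 0 0 0 0 1"
}}

```text
time_s: 9.48
eef_pos: [0.4376, -0.2638, 0.0841]
eef_rot: [-0.0, 0.036, 0.999, 0.0]
wrist_force: [-1.5, 1.2, -3.6]
opening: 0.165
grasp_force: 58.6
```

```bash
python3 st.py
```

```text
9.475 [[-92.8654 -70.7457  84.107 ]] Fl [-1.554   1.0837 -3.5747] [ 0.1811  0.215  -0.0387] 14.032406512224918 58.6457097530365
```

Request:
{"api": "carry_out", "payload": {
  "deltas": "0 -0.5 0 0 0 0 1; 0 -0.5 0 0 0 0 1; 0 -0.5 0 0 0 0 1"
}}

```text
time_s: 9.85
eef_pos: [0.4376, -0.2639, 0.0841]
eef_rot: [-0.0, 0.036, 0.999, 0.0]
wrist_force: [-0.9, 4.5, -2.6]
opening: 0.167
grasp_force: 58.8
```

```bash
python3 st.py
```

```text
9.85 [[-92.8617 -70.9165  84.0771]] Fl [-1.1979  4.4111 -2.6314] [ 0.6361  0.137  -0.0929] 14.221835163456488 58.79567205905914
```

Contact: Fy rose to 4.4 N at pin y = -70.9 mm, so the tooth is against the end wall. I back off slightly and lower in stages.

Request:
{"api": "carry_out", "payload": {
  "deltas": "0 1 0 0 0 0 1; 0 1.5 2 0 0 0 1; 0 1.5 4 0 0 0 1; 0 1.5 5 0 0 0 1; 0 1.4 6 0 0 0 1; 0 1.4 6 0 0 0 1"
}}

```text
time_s: 10.6
eef_pos: [0.4378, -0.2631, 0.0783]
eef_rot: [-0.0, 0.036, 0.999, -0.0]
wrist_force: [-4.8, -0.5, 1.8]
opening: 0.164
grasp_force: 59.4
```

```bash
python3 st.py
```

```text
10.6 [[-92.8003 -70.0783  78.3179]] Fl [-4.7197 -0.8443  1.7804] [ 0.5107  0.7642 -0.0366] 13.969000069700392 59.380584955215454
```

Request:
{"api": "carry_out", "payload": {
  "deltas": "0 -0.1 0.5 0 0 0 1; 0 -0.2 1 0 0 0 1; 0 -0.2 1 0 0 0 1"
}}

```text
time_s: 10.98
eef_pos: [0.4378, -0.2631, 0.0774]
eef_rot: [-0.0, 0.036, 0.999, 0.0]
wrist_force: [-5.1, 0.2, 3.3]
opening: 0.16
grasp_force: 59.5
```

```bash
python3 st.py
```

```text
10.975 [[-92.799  -70.0949  77.3552]] Fl [-5.1387 -0.1911  3.3128] [ 0.6238  0.8162 -0.0093] 13.607289352223967 59.46941077709198
```

Request:
{"api": "carry_out", "payload": {
  "deltas": "0 -0.1 0.5 0 0 0 1; 0 -0.25 1 0 0 0 1; 0 -0.25 1 0 0 0 1"
}}

```text
time_s: 11.35
eef_pos: [0.4378, -0.2632, 0.0759]
eef_rot: [0.0, 0.036, 0.999, 0.0]
wrist_force: [-1.9, 1.2, -3.2]
opening: 0.166
grasp_force: 59.8
```

```bash
python3 st.py
```

```text
11.35 [[-92.7354 -70.2159  75.8743]] Fl [-2.0024  1.0685 -3.178 ] [ 0.0898  0.3347 -0.1784] 14.089710998135534 59.81205940246582
```

Request:
{"api": "carry_out", "payload": {
  "deltas": "0 -0.2 0.7 0 0 0 1; 0 -0.4 1.4 0 0 0 1; 0 -0.6 2.1 0 0 0 1; 0 -0.8 2.8 0 0 0 1; 0 -0.8 2.8 0 0 0 1"
}}

```text
time_s: 11.98
eef_pos: [0.4378, -0.2643, 0.0734]
eef_rot: [0.0, 0.036, 0.999, -0.0]
wrist_force: [-2.3, -0.1, -0.4]
opening: 0.164
grasp_force: 60.2
```

```bash
python3 st.py
```

```text
11.975 [[-92.7118 -71.2239  73.4217]] Fl [-2.2633 -0.2624 -0.3795] [ 0.4544  0.3305 -0.1172] 13.917130997743776 60.15261769294739
```

Request:
{"api": "carry_out", "payload": {
  "deltas": "0 -0.2 0.7 0 0 0 1; 0 -0.4 1.4 0 0 0 1; 0 -0.5 2.1 0 0 0 1; 0 -0.6 2.8 0 0 0 1; 0 -0.6 2.8 0 0 0 1"
}}

```text
time_s: 12.6
eef_pos: [0.4377, -0.2648, 0.0706]
eef_rot: [0.0, 0.036, 0.999, -0.0]
wrist_force: [-3.5, 1.1, 4.0]
opening: 0.164
grasp_force: 60.4
```

```bash
python3 st.py
```

```text
12.6 [[-92.7496 -71.8269  70.6249]] Fl [-3.5467  0.8034  4.0154] [ 0.7527  0.5068 -0.1778] 13.898209649435616 60.441890358924866
```

Request:
{"api": "carry_out", "payload": {
  "deltas": "0 0 0 0 0 0 0.7; 0 0 0 0 0 0 0.5; 0 0 0 0 0 0 0.4; 0 0 0 0 0 0 0.4; 0 0 -20 0 0 0 0.4; 0 0 -50 0 0 0 0.4; 0 0 -80 0 0 0 0.4; 0 0 -110 0 0 0 0.4; 0 0 -110 0 0 0 0.4"
}}

```text
time_s: 13.72
eef_pos: [0.4391, -0.2661, 0.1832]
eef_rot: [0.002, 0.036, 0.999, -0.002]
wrist_force: [0.2, -0.6, -1.3]
opening: 0.599
grasp_force: 0.0
```

```bash
python3 st.py; python3 - <<'E'
from h import *
im=vision.camera("wrist"); cv2.imwrite("pics/w5.png",np.clip(im*1.5,0,255).astype(np.uint8))
E
```

```text
13.725 [[-91.2863 -72.9731 183.2334]] Fl [ 0.2234 -0.5548 -1.2916] [ 0.0104  0.0301 -0.0093] 50.88349837137573 0.0
```

View pics/w5.png

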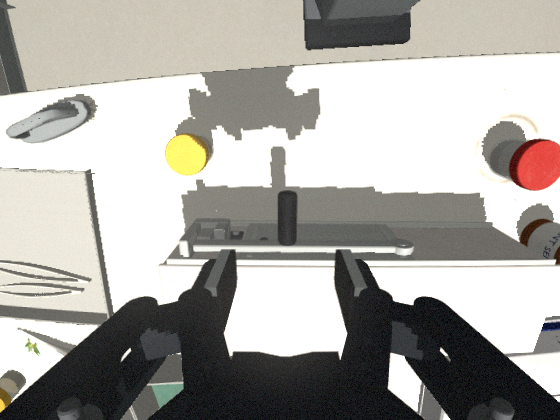

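The wrist view shows the bar from (192,248) at the end wall to (410,247), with the pin at (288,215) and the lip block at (208,230). The jars stand unmoved. I check that the bar is level from its apparent length and the pin's position.

```bash
python3 - <<'E'
from h import *
o=sensors.get_obs(); org=np.array([.5357,-.2004]);yaw=-.0773
P=[(288,190),(288,200),(191,248),(412,246)]
for p,z in zip(P,(.092,.096,.095,.095)): print(Lc(cast("wrist",[p],z,o),org,yaw)[0])
s=vision.camera("side"); cv2.imwrite("pics/s6.png",s)
# predicted side-view positions of the pin's outer end and bar's tooth end for level and 0.09 rad
for a in(0,.09):
    g=-.0018
    pin=[-.104,g+.03-.1*np.cos(a),.088+.1*np.sin(a)]
    print(a,"pin end side px",proj("side",W([pin],org,yaw)))
c=s[150:230,180:340]; cv2.imwrite("pics/c6.png",np.clip(cv2.resize(c,None,fx=5,fy=5,interpolation=cv2.INTER_CUBIC)*1.6,0,255).astype(np.uint8))
E
```

```text
[-0.1067 -0.0696  0.092 ]
[-0.0996 -0.0696  0.096 ]
[-0.0563 -0.1513  0.095 ]
[-0.0592  0.0358  0.095 ]
0 pin end side px [[293.1948 175.6988]]
0.09 pin end side px [[293.2417 171.6692]]
```

View pics/c6.png

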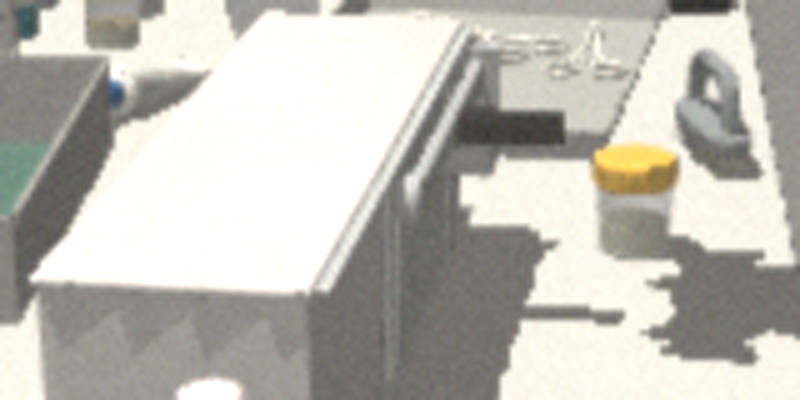

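In the side crop the pin's outer end is at (563,128), which is pixel (292.2,175.2). Level predicts (293.2,175.7) and a lip-propped bar would give row 171.7. The bar's apparent length is 187 mm, so it lies level and latched.

```bash
python3 -c "
from bench import ctrl
print(ctrl.hand_in())"
```

```text
the job is handed in; nothing more can be done
None
```

The gate is shut, the tooth is in the notch, the bar reads level in the side view, and I handed the job in with the arm clear at about 13.8 s; the highest wrist force I read while feeling for the notch was about 6 N.

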